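Clamp the test block and hold the hardness probe plumb over its test spot

TASK

In the screw clamp, crank the handle clockwise until the sprung foot presses firmly on the aluminium test block. Then draw the pen-shaped hardness probe out of its slanted holder, turn it plumb with its narrow tip down, and finish while holding it still in the air like that, the tip about 30 mm straight above the round test spot on the still-clamped block. Do not shift the block, and leave the other things on the bench where they are.

Things in the scene. Friction and masses are not known exactly. Their poses are not given: they have to be found in the camera images.
- clamp: Grey fixed C-frame screw clamp. Origin: under its base, on the vertical screw axis. Base 90 mm wide, 20 mm thick, x -125 to +80 mm; column at x 47 to 77 mm, its arm reaches back over the screw axis, arm top z = 113 mm. The block lies along x between two low strips, free end to -x (roughly the robot). Place and yaw vary; clamp and holder may swap sides.
- crank (a joint): Crank on the clamp, rad, grows clockwise from above; 10 mm foot feed a turn; starts 0.6 to 5.0; firm stop at 12.57. At value q the handle stands from the screw axis in clamp direction (x, y) = (sin q, cos q). Its height is constant. The foot touches the block at 8.2; beyond that a spring presses it by 4.8 N per rad, 21 N at the stop. Turns with about 2 N at the handle, stays where left.
- crank_grip (a point): Point on the axis of the crank's upright black handle, 155 mm above the bench, 50 mm from the screw axis. The handle is a free-spinning sleeve of 16 mm diameter, from z = 127 to 172 mm, to be gripped from above; crank arm and hub below it end at z = 128 mm, nothing stands higher.
- foot: The clamp's round pressure foot on the screw axis, 30 mm across, 11 mm tall, rubber below; origin at the centre of its underside. It slides down as the crank turns and is sprung by up to 12 mm.
- block: Loose plain aluminium test block, 150 x 36 x 30 mm (x, y, z), 0.44 kg, lying on the clamp's base plate (20 mm above the bench), top 50 mm above the bench. Origin: centre of its underside. One end is under the foot, the other sticks out towards the clamp's -x.
- spot (a point): Centre of the round ground test spot (26 mm across, no height) on the block's top face, 23 mm from its free end, about 92 mm from the screw axis.
- holder: Fixed holder: dark plate 150 x 90 x 10 mm with a grey square tube (outside 33, inside 25, 85 mm deep) leaning 0.70 rad (40 degrees) from vertical, mouth to its own -x (roughly the robot). Origin: under the plate, 20 mm to -x of its middle; pocket floor centre at x = 50, z = 25 mm, mouth centre at x = -5, z = 90 mm.
- probe: Loose pen-shaped probe, 160 mm long, about 0.11 kg: smooth aluminium cylinder 22 mm across from 18 to 155 mm, steel tip 12 mm across below it, black button (14 mm across, 5 mm) on its tail. Origin: end of the tip, on the axis; +z runs from tip to tail. Starts tip down in the pocket, leaning 0.70 rad, 75 mm of its tail end sticking out; draws out along its +z in 85 mm.
- probe_tip (a point): End of the probe's narrow tip, on its axis (the same point as the probe's origin).
- marker: Bystander: white marker pen with a black cap, 130 x 13 x 12 mm, lying along its x axis; origin centre of its underside.
- puck: Bystander: steel reference disc, 56 mm across, 14 mm tall; origin centre of its underside.
- calculator: Bystander: desk calculator 150 x 100 x 20 mm; origin centre of its underside.
- tape: Bystander: clear tape roll lying flat, 90 mm across, 24 mm tall; origin centre of its underside.
- jar: Bystander: amber jar, 60 mm across, 90 mm tall; origin centre of its underside.
- mug: Bystander: white mug, 80 mm across, 90 mm tall; origin centre of its underside.
- brush: Bystander: small hand brush lying on the bench along its x axis.
Things that resemble listed ones, but are neither listed nor needed, are in the scene too. Leave any orange or purple look-alike of the clamp alone.

How it is judged:
By the outcome, as a careful person would: the job done as asked, in the order asked, and still so for the second after the job is handed in, while the arm keeps its last pose, push and grip.
It also fails if it takes over 66 s, if anything falls off the work surface, if the arm or the gripper's body presses on something with over 40 N, if the wrist force passes 120 N, or if a joint passes its speed limit or range.

ROBOT

A 7-joint arm with a two-finger parallel gripper is mounted at the origin on the work surface. World frame = base frame: x ahead of the robot, y to its left, z up, the work surface at z = 0. Lengths are in m, angles in rad, forces in N, time in s.
With the tool pointing down it reaches from about 0.425 to 0.925 m from the base axis. Payload 6.8 kg.
Tool frame: the origin (TCP) lies midway between the tips of the shut fingers; the grasp point (between the pads) lies 19 mm behind it (r.grip_depth is the distance from the TCP to the grasp point, in m); z points along the fingers, y is the line along which they close (so a half turn about z gives the same grasp; the last joint's range is limited). The gripper opens to 85 mm and grips with 20 to 120 N. Pads are 22 mm wide; open, the fingers measure 114 mm over their backs; the gripper's body (76 mm by 85 mm) begins 54 mm behind the grasp point. The pads swing forward as they close: fully open they stand 13 mm farther back than shut.
Start: joints at [1.029, 0.477, 0.022, 1.555, -0.011, 1.109, -0.083], TCP at [0.284, -0.612, 0.231] pointing down, gripper open.
Joint ranges: [-2.96, 2.96], [-0.34, 2.1], [-1.41, 1.46], [0.24, 2.44], [-1.37, 4.51], [0.17, 1.92], [-2.96, 2.96]. Speed limits (rad/s): [2.39, 2.39, 3.14, 3.14, 3.14, 3.14, 3.14].

INTERFACE

Orientations are given as a rotation vector (axis times angle).
In Python, from bench import telemetry, grab_frame, calibration, order, silhouettes, r gives the robot as it stands.
- The arm moves only by the tool apply_moves, never from a script. Its argument "moves" is a list of rows, each a list of 7 numbers: the turn, a rotation vector about the tool's x, y, z scaled (see below), then the shift along the tool's x, y, z scaled (see below), then the opening, from -1 (shut) to 1 (fully open). A call has exactly 8 rows; each row shifts and turns the commanded pose from where the row before left it, along the tool's axes as they then stand; what a row does not reach is not made up. The controller multiplies each number of a shift by 1000 mm and each number of a turn by 6 degrees. A row lasts 1/12 s, in which the tool goes at most 41.7 mm and 7.16 degrees, less where a joint would pass 70% of its speed; a pose out of reach is approached as far as the arm can. A call with a number of a shift or a turn outside -1 to 1 is refused whole. A call with a gripper value outside its range is refused whole. The fingers move at their own pace and stop on an object; "grip_force" is the grip in N (left out, the last holds). Time passes only in rows, so rows that do not move let the fingers close, or fill a call up. It gives the time, the measured TCP pose, the force, the opening and the grip force at its end, in the units of the state.
- telemetry.get_obs(): the state, without advancing time (a new reading comes with each control period).
- grab_frame(name): name is "scene" or "top" or "wrist"; returns the picture (480x640x3 uint8, blue, green, red); there is no depth.
- calibration(name): a dict with "fx", "fy", "cx", "cy" (pixels), "world_from_camera" (4x4, takes a point from camera to world coordinates); the wrist camera has in their place "mount" (4x4, takes a point from camera to tool coordinates, whose origin is the TCP and whose axes are the flange's). Camera axes: x right, y down, z forward; pixel columns grow to the right and rows downward; lengths in m; the calibration is good to about 2 mm. A picture is of the moment at which its call begins: read the wrist's pose just before it. calibration takes no time and is no camera call.
- order.hand_in(): hands the job in; it is judged then, once.
Trained networks look in the newest picture that a camera, given by its name, has taken for a name from the list of things; names that differ only in an ending like _2 or _b are one class to them, and where a whole thing is asked for, a point or a joint stands for the part that bears it (a point fixed in the world has none). Each returns a list of dicts, best first, with "p" (0 to 1); they miss things now and then, are a little off and sometimes report something else, mostly with a low value. They report only what shows in the picture. A call takes as long as a camera call. They do not tell look-alikes from the thing itself.
- silhouettes(thing, camera): "mask" (480x640 bool, what is visible of it) and "extent" ([centre column, centre row, width, height] in pixels, round what is visible of it).
The state is a dict: "clock": time; "joints": joint angles; "qvel": joint speeds; "tau": joint torques, N m; "tcp_pos": TCP position; "orientation": TCP orientation; "contact_force": force on the tool from outside, world axes, zero at the start; "moment": the same for the moment, N m; "grip_width": finger opening in m; "gripper_force": force on a finger pad.
Only numpy, scipy, OpenCV 4.12 (cv2) and the standard library are available. Lean on these libraries where they do the work, as an engineer would, in place of code of your own. Each camera call takes 0.05 s, during which the arm holds its last target. There are 200 camera calls.

## Working session

There is one attempt and no reset: what is moved stays moved. The work goes in short steps, Python scripts to look and compute and a tool call to move; the robot and the scene stay as the last step left them, time stands still between calls to the robot, and variables do not carry over. Pictures are saved under pics/ and viewed, at most 10 in all, crops included, and the job is handed in when it is done.

Besides the shell and the picture viewer there is one more tool, called after "Request:" as name(argument=value, ...) on one line, values as JSON. apply_moves: Moves the arm, as the interface text tells. Its arguments: {"type":"object","properties":{"moves":{"type":"array"},"grip_force":{"type":"number"}},"required":["moves"]}

```bash
mkdir -p pics; ls; python3 - <<'E'
from bench import telemetry, grab_frame, calibration, silhouettes, r
import cv2,numpy as np
np.set_printoptions(precision=4,suppress=True)
o=telemetry.get_obs();print(o)
for n in("scene","top"):
    f=grab_frame(n);cv2.imwrite(f"pics/{n}0.png",f);print(calibration(n))
    for t in("clamp","crank_grip","holder","probe","block","foot"):
        print(n,t,[(round(d["p"],2),np.round(d["extent"])) for d in silhouettes(t,n)])
print(calibration("wrist"))
E
```

```text
pics
{'clock': 0.0, 'joints': array([ 1.0289,  0.4778,  0.0224,  1.5565, -0.0115,  1.1093, -0.0831]), 'qvel': array([ 0.0006, -0.001 , -0.0003,  0.0003, -0.0012,  0.    ,  0.0003]), 'tau': array([  0.0007, -59.6448,   1.608 , -28.1197,   0.0124,   0.0093,
        -0.    ]), 'tcp_pos': array([ 0.2834, -0.6119,  0.2303]), 'orientation': array([-3.0662, -0.6758,  0.0008]), 'contact_force': array([-0.2672, -0.6526,  0.2122]), 'moment': array([-0.0015,  0.0203, -0.0496]), 'gripper_force': 0.0, 'grip_width': 0.0852104822508398}
{'fx': 471.50804126397765, 'fy': 471.50804126397765, 'cx': 321.7141768186191, 'cy': 230.11068344009175, 'world_from_camera': array([[ 0.8136,  0.3644, -0.4531,  1.0113],
       [ 0.581 , -0.4796,  0.6576, -0.7232],
       [ 0.0223, -0.7983, -0.6019,  0.7969],
       [ 0.    ,  0.    ,  0.    ,  1.    ]])}
scene clamp [(0.97, array([302., 199.,  59.,  73.])), (0.92, array([201., 282.,  62.,  90.])), (0.82, array([391., 219.,  75.,  78.]))]
scene crank_grip [(0.63, array([214., 246.,   9.,  19.])), (0.55, array([421., 191.,   5.,  20.])), (0.53, array([319., 167.,   7
[... 527 characters left out ...]
  ]])}
top clamp [(0.85, array([410., 308.,  60.,  76.])), (0.78, array([270., 312.,  62.,  81.])), (0.7, array([248., 224.,  46.,  78.])), (0.57, array([168., 262.,  36.,  54.]))]
top crank_grip [(0.51, array([230., 197.,   4.,  10.]))]
top holder [(0.83, array([408., 205.,  38.,  53.]))]
top probe [(0.5, array([407., 215.,  10.,  22.]))]
top block [(0.84, array([245., 233.,  29.,  48.]))]
top foot []
{'fx': 344.88944802120267, 'fy': 344.88944802120267, 'cx': 313.9730715549148, 'cy': 234.81715419461628, 'mount': array([[ 0.0004, -0.9461, -0.3239,  0.0837],
       [ 1.    ,  0.0002,  0.0008,  0.0014],
       [-0.0007, -0.3239,  0.9461, -0.1418],
       [ 0.    ,  0.    ,  0.    ,  1.    ]])}
```

```bash
python3 - <<'E'
import cv2,numpy as np
a=cv2.imread("pics/scene0.png");b=cv2.imread("pics/top0.png")
cv2.imwrite("pics/s1.png",cv2.resize(a[100:430,120:560],(800,600)))
cv2.imwrite("pics/t1.png",cv2.resize(b[130:370,130:450],(800,600),interpolation=cv2.INTER_CUBIC))
E
```

```text
(no output)
```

View pics/s1.png

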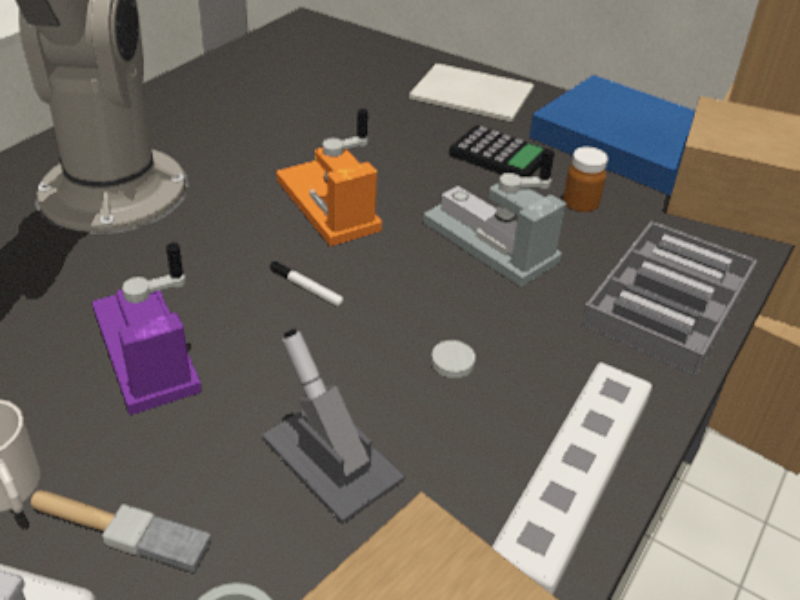

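View pics/t1.png

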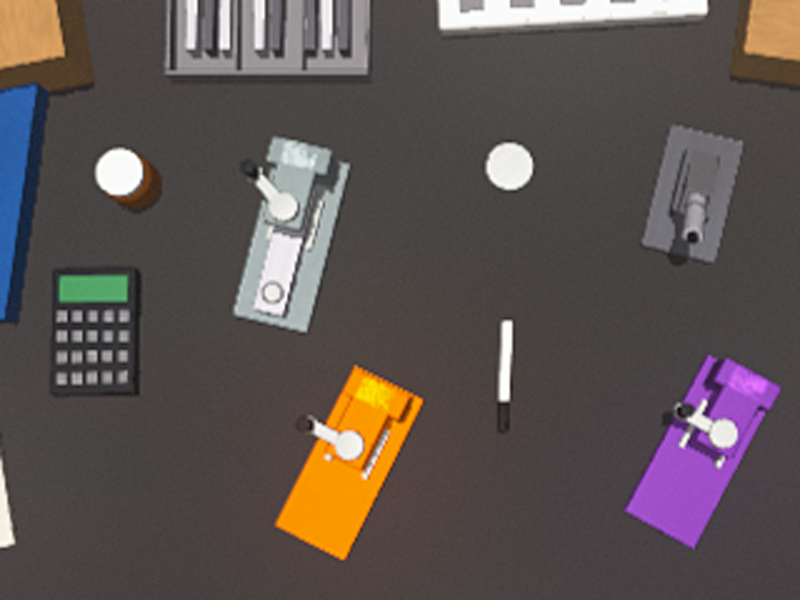

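The grey clamp (scene 421,191 handle; top 230,197) carries the block. The other handles are on the orange clamp (scene 319,167) and the purple clamp (214,246), so I leave both alone. The probe is at scene (288,300), top (407,215). Next are rough positions.

```bash
cat > h.py <<'E'
import numpy as np,cv2
from scipy.spatial.transform import Rotation as R
from bench import telemetry, grab_frame, calibration, silhouettes, r
np.set_printoptions(precision=4,suppress=True)
def cam(n,o=None):
    c=calibration(n);K=np.array([[c["fx"],0,c["cx"]],[0,c["fy"],c["cy"]],[0,0,1]])
    if n=="wrist":
        T=np.eye(4);T[:3,:3]=R.from_rotvec(o["orientation"]).as_matrix();T[:3,3]=o["tcp_pos"];W=T@c["mount"]
    else: W=c["world_from_camera"]
    return K,W
def ray(C,p):
    K,W=C;d=W[:3,:3]@np.linalg.solve(K,[p[0],p[1],1.]);return W[:3,3],d/np.linalg.norm(d)
def atz(C,p,z): o,d=ray(C,p);return o+d*(z-o[2])/d[2]
def tri(Cs,ps):
    A=0;b=0;L=[ray(C,p) for C,p in zip(Cs,ps)]
    for o,d in L: M=np.eye(3)-np.outer(d,d);A=A+M;b=b+M@o
    x=np.linalg.solve(A,b);return x,[np.linalg.norm(np.cross(x-o,d)) for o,d in L]
def proj(C,X):
    K,W=C;q=(np.atleast_2d(X)-W[:3,3])@W[:3,:3];q=q@K.T;return q[:,:2]/q[:,2:]
def cen(m): y,x=np.nonzero(m);return np.array([x.mean(),y.mean()])
def ends(m):
    y,x=np.nonzero(m);P=np.c_[x,y].astype(float);c=P.mean(0);v=np.linalg.svd(P-c,full_matrices=False)[2][0];t=(P-c)@v
    return c,c+v*t.min(),c+v*t.max()
E
python3 - <<'E'
from h import *
S,T=cam("scene"),cam("top")
print("grip",tri([S,T],[(421,191),(230,197)]))
print("probe tail",tri([S,T],[(281,283),(407,223)]))
# top crop px->orig: 130+x*.4,130+y*.4
f=lambda x,y:(130+x*.4,130+y*.4)
print("spot",atz(T,f(272,292),.05))
print("hub",atz(T,f(285,206),.13))
print("handle",atz(T,f(249,168),.172))
for p in((236,317),(306,331)): print("base",atz(T,f(*p),.02))
for p in((643,245),(715,262),(742,140),(672,126)): print("plate",atz(T,f(*p),.01))
for p in((122,172),):print("jar top",atz(T,f(*p),.09))
E
```

```text
grip (array([0.6288, 0.2785, 0.1474]), [np.float64(0.0011487548595998768), np.float64(0.0011487548595997274)])
probe tail (array([ 0.5581, -0.2051,  0.147 ]), [np.float64(0.001205256644944632), np.float64(0.0012052566449446602)])
spot [0.4999 0.2657 0.05  ]
hub [0.5878 0.2412 0.13  ]
handle [0.6229 0.2749 0.172 ]
base [0.4733 0.3118 0.02  ]
base [0.4572 0.2296 0.02  ]
plate [ 0.5607 -0.1648  0.01  ]
plate [ 0.5407 -0.2492  0.01  ]
plate [ 0.6865 -0.283   0.01  ]
plate [ 0.7032 -0.2002  0.01  ]
jar top [0.6324 0.433  0.09  ]
```

```bash
python3 - <<'E'
from h import *
print([a for a in dir(r) if a[0]!='_'],r.grip_depth)
o=telemetry.get_obs();M=R.from_rotvec(o["orientation"]).as_matrix();print(M)
# shift in tool coords to look pose: TCP 0.18 m back from clamp (camera sees toward TCP), z .36
print(M.T@(np.array([.56,.235,.33])-o["tcp_pos"]))
E
```

```text
['Unreachable', 'grip_depth'] 0.0187
[[ 0.9074  0.4203  0.    ]
 [ 0.4203 -0.9074 -0.    ]
 [ 0.      0.0001 -1.    ]]
[ 0.6069 -0.6529 -0.0987]
```

Request:
apply_moves(moves=[[0,0,0,0.022,-0.024,-0.025,1],[0,0,0,0.025,-0.028,-0.015,1],[0,0,0,0.028,-0.03,-0.005,1],[0,0,0,0.028,-0.03,-0.005,1],[0,0,0,0.028,-0.03,-0.005,1],[0,0,0,0.028,-0.03,-0.005,1],[0,0,0,0.028,-0.03,-0.005,1],[0,0,0,0.028,-0.03,-0.005,1]])

```text
clock: 1.37
tcp_pos: [0.3815, -0.3097, 0.3018]
orientation: [3.067, 0.676, 0.001]
contact_force: [0.9, 0.3, 1.4]
grip_width: 0.0854
gripper_force: 0.0
```

Request:
apply_moves(moves=[[0,0,0,0.028,-0.03,-0.005,1],[0,0,0,0.028,-0.03,-0.005,1],[0,0,0,0.028,-0.03,-0.005,1],[0,0,0,0.028,-0.03,-0.005,1],[0,0,0,0.028,-0.03,-0.005,1],[0,0,0,0.028,-0.03,0,1],[0,0,0,0.028,-0.03,0,1],[0,0,0,0.028,-0.03,0,1]])

```text
clock: 2.03
tcp_pos: [0.4839, 0.0022, 0.3269]
orientation: [3.067, 0.675, 0.002]
contact_force: [0.8, -1.3, -0.6]
grip_width: 0.0856
gripper_force: 0.0
```

Request:
apply_moves(moves=[[0,0,0,0.028,-0.03,0,1],[0,0,0,0.028,-0.03,0,1],[0,0,0,0.028,-0.03,0,1],[0,0,0,0.028,-0.03,0,1],[0,0,0,0.028,-0.03,0,1],[0,0,0,0.014,-0.015,0,1],[0,0,0,0,0,0,1],[0,0,0,0,0,0,1]])

```text
clock: 2.7
tcp_pos: [0.5538, 0.216, 0.3259]
orientation: [-3.067, -0.68, 0.001]
contact_force: [0.0, -0.8, 0.2]
grip_width: 0.086
gripper_force: 0.0
```

```bash
python3 - <<'E'
from h import *
import json
o=telemetry.get_obs();print(o["clock"],o["joints"],o["tcp_pos"],o["orientation"])
f=grab_frame("wrist");cv2.imwrite("pics/w1.png",f)
np.savez("pics/w1.npz",orientation=o["orientation"],tcp_pos=o["tcp_pos"])
for t in("crank_grip","block","clamp"):
    print(t,[(round(d["p"],2),np.round(d["extent"])) for d in silhouettes(t,"wrist")])
E
```

```text
2.7 [-0.041   0.323  -0.5589  1.6054  0.1768  1.2647 -1.7647] [0.5538 0.216  0.3259] [-3.0668 -0.6798  0.0012]
crank_grip [(0.61, array([241., 368.,  24.,  38.])), (0.53, array([286., 104.,  21.,  22.])), (0.39, array([268., 198.,  60.,  68.]))]
block [(0.75, array([268., 195.,  58.,  67.])), (0.44, array([594., 261.,  92., 104.]))]
clamp [(0.86, array([302., 154., 151., 176.])), (0.75, array([514., 417.,  39.,  99.])), (0.68, array([272., 334., 131., 114.])), (0.53, array([636., 329.,   8.,  59.]))]
```

View pics/w1.png

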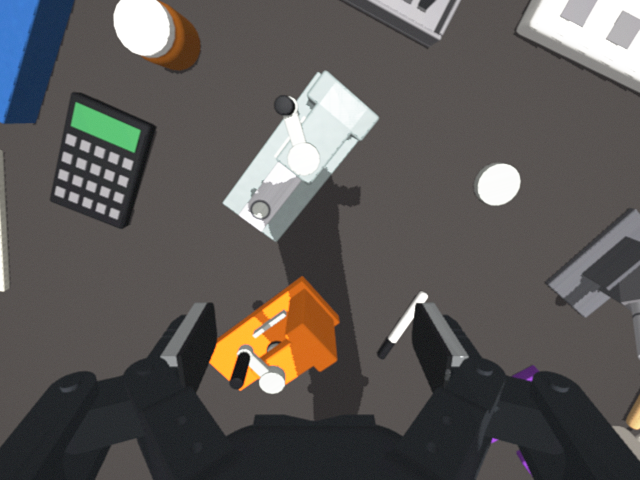

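Wrist view: grey clamp with handle top at (286,104), hub at (304,159), spot at (260,209). The orange look-alike is at (270,340). I take a second wrist place for triangulation.

Request:
apply_moves(moves=[[0,0,0,0,-0.03,0.02,1],[0,0,0,0,-0.03,0.02,1],[0,0,0,0,-0.03,0.02,1],[0,0,0,0,0,0,1],[0,0,0,0,0,0,1],[0,0,0,0,0,0,1],[0,0,0,0,0,0,1],[0,0,0,0,0,0,1]])

```text
clock: 3.57
tcp_pos: [0.5176, 0.2949, 0.2672]
orientation: [3.069, 0.671, 0.003]
contact_force: [0.6, -0.2, -0.2]
grip_width: 0.0853
gripper_force: 0.0
```

```bash
python3 - <<'E'
from h import *
o=telemetry.get_obs();print(o["clock"],o["tcp_pos"])
f=grab_frame("wrist");cv2.imwrite("pics/w2.png",f)
np.savez("pics/w2.npz",orientation=o["orientation"],tcp_pos=o["tcp_pos"])
a=np.load("pics/w1.npz");C1,C2=cam("wrist",a),cam("wrist",o)
X=np.array([[.6235,.2755,.172],[.588,.241,.128],[.5,.2657,.05]])
print(proj(C1,X),proj(C2,X))
for d in silhouettes("crank_grip","wrist")[:4]: print(d["p"],d["extent"])
p=proj(C2,X)
g=cv2.imread("pics/w1.png")
c1=cv2.resize(g[70:240,190:390],(400,340)) ; c=proj(C2,X[1])[0].astype(int)
x0,y0=max(c[0]-100,0),max(c[1]-90,0);print(x0,y0)
c2=cv2.resize(f[y0:y0+170,x0:x0+200],(400,340))
cv2.imwrite("pics/c12.png",np.hstack([c1,c2]))
E
```

```text
3.5667 [0.5176 0.2949 0.2672]
[[281.7518 110.605 ]
 [303.9345 162.5003]
 [258.4986 210.8213]] [[407.0881 109.8744]
 [408.4829 172.1703]
 [329.8745 225.6185]]
0.97 [317.9, 403.6, 18.9, 35.1]
0.66 [401.9, 102.2, 32.9, 28.6]
308 82
```

View pics/c12.png

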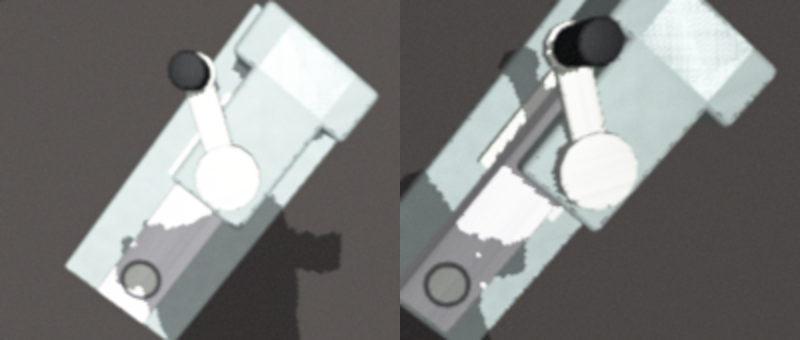

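Both crops show it clearly: handle top, hub and spot at w1 (284.5,105), (303.5,159), (260.5,209.5) and w2 (407.5,102.5), (407,167.5), (331.5,224).

```bash
python3 - <<'E'
from h import *
a,b=np.load("pics/w1.npz"),np.load("pics/w2.npz");C=[cam("wrist",a),cam("wrist",b)]
P={"handle":[(284.5,105),(407.5,102.5)],"hub":[(303.5,159),(407,167.5)],"spot":[(260.5,209.5),(331.5,224)]}
Z={"handle":.172,"hub":.128,"spot":.05}
G={}
for k,p in P.items():
    print(k,*tri(C,p)); q=[atz(c,x,Z[k])[:2] for c,x in zip(C,p)];print("  at z",*q);G[k]=np.mean(q,0)
v=G["hub"]-G["spot"];yaw=np.arctan2(v[1],v[0]);d=G["handle"]-G["hub"]
print(G,np.linalg.norm(v),yaw,np.linalg.norm(d))
wa=np.arctan2(d[1],d[0]);print("q",yaw+np.pi/2-wa,"world ang",wa)
E
```

```text
handle [0.6284 0.2759 0.1648] [np.float64(0.0001372731301109851), np.float64(0.0001372731301109391)]
  at z [0.6283 0.2752] [0.6275 0.2775]
hub [0.5906 0.2427 0.1242] [np.float64(0.00016398525540661086), np.float64(0.00016398525540662316)]
  at z [0.5909 0.2428] [0.5908 0.244 ]
spot [0.5014 0.2642 0.0461] [np.float64(1.8978536465995596e-05), np.float64(1.897853646608727e-05)]
  at z [0.5026 0.2641] [0.5024 0.2649]
{'handle': array([0.6279, 0.2763]), 'hub': array([0.5908, 0.2434]), 'spot': array([0.5025, 0.2645])} 0.09078735399832083 -0.23477682118098983 0.049622594893542545
q 0.6095112217830231 world ang 0.7265082838308837
```

Request:
apply_moves(moves=[[0,0,0,0.031,0.021,0,1],[0,0,0,0.031,0.021,0,1],[0,0,0,0.031,0.021,0.01,1],[0,0,0,0,0,0.035,1],[0,0,0,0,0,0.035,1],[0,0,0,0,0,0.03,1],[0,0,0,0,0,0.019,1],[0,0,0,0,0,0,1]])

```text
clock: 4.33
tcp_pos: [0.6249, 0.2758, 0.1322]
orientation: [3.066, 0.674, -0.012]
contact_force: [0.0, -0.2, 0.2]
grip_width: 0.0855
gripper_force: 0.0
```

```bash
python3 - <<'E'
from h import *
o=telemetry.get_obs();M=R.from_rotvec(o["orientation"]).as_matrix();print(o["clock"],o["tcp_pos"],o["orientation"],o["qvel"])
print(M.T@(np.array([.628,.2763,.138])-o["tcp_pos"]))
E
```

```text
4.3333 [0.6249 0.2758 0.1322] [ 3.0659  0.6744 -0.0124] [ 0.0069 -0.054  -0.0202 -0.0598 -0.0198  0.0553  0.0146]
[ 0.0029  0.0009 -0.0058]
```

Request:
apply_moves(moves=[[0,0,0,0.003,0.001,-0.005,1],[0,0,0,0,0,0,0],[0,0,0,0,0,0,-0.6],[0,0,0,0,0,0,-1],[0,0,0,0,0,0,-1],[0,0,0,0,0,0,-1],[0,0,0,0,0,0,-1],[0,0,0,0,0,0,-1]], grip_force=40)

```text
clock: 5.0
tcp_pos: [0.6304, 0.2789, 0.1429]
orientation: [-3.068, -0.676, -0.001]
contact_force: [-1.3, -0.5, 4.4]
grip_width: 0.0145
gripper_force: 38.9
```

```bash
python3 - <<'E'
from h import *
o=telemetry.get_obs();print(o["clock"],o["tcp_pos"],o["orientation"],o["grip_width"],o["gripper_force"],o["contact_force"])
M=R.from_rotvec(o["orientation"]).as_matrix()
c=np.array([.5908,.2434]);p=o["tcp_pos"][:2]-c;print(np.linalg.norm(p));a0=np.arctan2(p[1],p[0]);print(a0)
# one full turn table, 20 rows, tool shifts; clockwise => angle decreases
n=20
P=np.array([[*(c+.05*np.array([np.cos(a0-2*np.pi*k/n),np.sin(a0-2*np.pi*k/n)])),0] for k in range(n+1)])
print(np.round(np.diff(P,axis=0)@M,4)[:,:2].tolist())
E
```

```text
5.0 [0.6304 0.2789 0.1429] [-3.0679 -0.6761 -0.0011] 0.01450717819402724 38.92629146575928 [-1.3179 -0.5083  4.3701]
0.05319126092549109
0.7306769592086636
[[0.0022, 0.0155], [-0.0027, 0.0154], [-0.0073, 0.0138], [-0.0113, 0.0109], [-0.0141, 0.0069], [-0.0155, 0.0022], [-0.0154, -0.0027], [-0.0138, -0.0073], [-0.0109, -0.0113], [-0.0069, -0.0141], [-0.0022, -0.0155], [0.0027, -0.0154], [0.0073, -0.0138], [0.0113, -0.0109], [0.0141, -0.0069], [0.0155, -0.0022], [0.0154, 0.0027], [0.0138, 0.0073], [0.0109, 0.0113], [0.0069, 0.0141]]
```

Request:
apply_moves(moves=[[0,0,0,0.0022,0.0155,0,-1],[0,0,0,-0.0027,0.0154,0,-1],[0,0,0,-0.0073,0.0138,0,-1],[0,0,0,-0.0113,0.0109,0,-1],[0,0,0,0,0,0,-1],[0,0,0,0,0,0,-1],[0,0,0,0,0,0,-1],[0,0,0,0,0,0,-1]])

```text
clock: 5.67
tcp_pos: [0.6353, 0.2198, 0.1429]
orientation: [-3.067, -0.675, 0.003]
contact_force: [-6.2, 1.6, 7.1]
grip_width: 0.0147
gripper_force: 39.6
```

```bash
python3 - <<'E'
from h import *
o=telemetry.get_obs();print(o["clock"],o["tcp_pos"],o["orientation"],o["grip_width"],o["contact_force"])
c=np.array([.5908,.2434]);p=o["tcp_pos"][:2]-c;print(np.linalg.norm(p),np.arctan2(p[1],p[0]))
E
```

```text
5.6667 [0.6353 0.2198 0.1429] [-3.0674 -0.6754  0.0028] 0.014700904906657998 [-6.1921  1.6224  7.099 ]
0.05034799150610109 -0.487773703304088
```

Request:
apply_moves(moves=[[0,0,0,-0.0141,0.0069,0,-1],[0,0,0,-0.0155,0.0022,0,-1],[0,0,0,-0.0154,-0.0027,0,-1],[0,0,0,-0.0138,-0.0073,0,-1],[0,0,0,-0.0109,-0.0113,0,-1],[0,0,0,-0.0069,-0.0141,0,-1],[0,0,0,0,0,0,-1],[0,0,0,0,0,0,-1]])

```text
clock: 6.33
tcp_pos: [0.5558, 0.2121, 0.1429]
orientation: [-3.067, -0.677, -0.001]
contact_force: [-0.2, 2.2, 6.0]
grip_width: 0.0148
gripper_force: 40.4
```

```bash
python3 - <<'E'
from h import *
o=telemetry.get_obs();print(o["clock"],o["tcp_pos"],o["orientation"],o["grip_width"],o["contact_force"],o["joints"])
A=np.array([[.6304,.2789],[.6353,.2198],o["tcp_pos"][:2]])
# circle through 3
M=np.c_[2*A,np.ones(3)];s=np.linalg.solve(M,(A**2).sum(1));c=s[:2];print(c,np.sqrt(s[2]+c@c))
E
```

```text
6.3333 [0.5558 0.2121 0.1429] [-3.0675 -0.6772 -0.0011] 0.01483759037813375 [-0.2219  2.2133  6.012 ] [-0.0652  0.4976 -0.5322  1.8058  0.3091  0.9208 -1.8697]
[0.5927 0.246 ] 0.05005224423712383
```

Request:
apply_moves(moves=[[0,0,0,-0.0022,-0.0155,0,-1],[0,0,0,0.0027,-0.0154,0,-1],[0,0,0,0.0073,-0.0138,0,-1],[0,0,0,0.0113,-0.0109,0,-1],[0,0,0,0.0141,-0.0069,0,-1],[0,0,0,0.0155,-0.0022,0,-1],[0,0,0,0.0154,0.0027,0,-1],[0,0,0,0.0138,0.0073,0,-1]])

```text
clock: 7.0
tcp_pos: [0.604, 0.295, 0.1429]
orientation: [-3.068, -0.678, 0.001]
contact_force: [-2.5, -1.9, 9.3]
grip_width: 0.0146
gripper_force: 40.8
```

Request:
apply_moves(moves=[[0,0,0,0.0109,0.0113,0,-1],[0,0,0,0.0069,0.0141,0,-1],[0,0,0,0.0022,0.0155,0,-1],[0,0,0,-0.0027,0.0154,0,-1],[0,0,0,-0.0073,0.0138,0,-1],[0,0,0,-0.0113,0.0109,0,-1],[0,0,0,-0.0141,0.0069,0,-1],[0,0,0,-0.0155,0.0022,0,-1]])

```text
clock: 7.67
tcp_pos: [0.6135, 0.2003, 0.1429]
orientation: [-3.065, -0.674, -0.001]
contact_force: [-3.1, 10.8, 4.3]
grip_width: 0.0149
gripper_force: 40.4
```

Request:
apply_moves(moves=[[0,0,0,-0.0154,-0.0027,0,-1],[0,0,0,-0.0138,-0.0073,0,-1],[0,0,0,-0.0109,-0.0113,0,-1],[0,0,0,-0.0069,-0.0141,0,-1],[0,0,0,-0.0022,-0.0155,0,-1],[0,0,0,0.0027,-0.0154,0,-1],[0,0,0,0,0,0,-1],[0,0,0,0,0,0,-1]])

```text
clock: 8.33
tcp_pos: [0.5429, 0.2406, 0.1428]
orientation: [3.068, 0.677, -0.001]
contact_force: [-3.1, 1.8, 10.3]
grip_width: 0.0148
gripper_force: 41.0
```

```bash
python3 - <<'E'
from h import *
o=telemetry.get_obs();print(o["clock"],o["tcp_pos"],o["orientation"],o["grip_width"],o["contact_force"],o["joints"])
c=np.array([.5927,.246]);p=o["tcp_pos"][:2]-c;a=np.arctan2(p[1],p[0]);q=-.235+np.pi/2-a;print(np.linalg.norm(p),a,q%(2*np.pi)+2*np.pi)
M=R.from_rotvec(o["orientation"]).as_matrix()
qs=np.r_[np.arange(q%(2*np.pi)+2*np.pi,12.3,.3),12.42];an=-.235+np.pi/2-qs
P=np.c_[c[0]+.05*np.cos(an),c[1]+.05*np.sin(an),0*an];print(qs,(np.diff(P,axis=0)@M).round(4).tolist())
E
```

```text
8.3333 [0.5429 0.2406 0.1428] [ 3.0677  0.6771 -0.0014] 0.014763648058163891 [-3.1229  1.7924 10.3268] [-0.1101  0.499  -0.5425  1.8066  0.3145  0.9235 -1.9271]
0.05005012009457752 -3.0331653762756536 10.652147010250136
[10.6521 10.9521 11.2521 11.5521 11.8521 12.1521 12.42  ] [[0.0068, -0.0133, -0.0], [0.0105, -0.0107, -0.0], [0.0132, -0.0071, -0.0], [0.0147, -0.0029, -0.0], [0.0149, 0.0016, -0.0], [0.0124, 0.0051, -0.0]]
```

Request:
apply_moves(moves=[[0,0,0,0.0068,-0.0133,0,-1],[0,0,0,0.0105,-0.0107,0,-1],[0,0,0,0.0132,-0.0071,0,-1],[0,0,0,0.0147,-0.0029,0,-1],[0,0,0,0.0149,0.0016,0,-1],[0,0,0,0.0124,0.0051,0,-1],[0,0,0,0,0,0,-1],[0,0,0,0,0,0,-1]])

```text
clock: 9.0
tcp_pos: [0.5998, 0.2955, 0.1429]
orientation: [-3.067, -0.673, -0.004]
contact_force: [1.0, 3.5, 4.7]
grip_width: 0.0149
gripper_force: 40.7
```

```bash
python3 - <<'E'
from h import *
o=telemetry.get_obs();print(o["clock"],o["tcp_pos"],o["grip_width"],o["contact_force"])
c=np.array([.5927,.246]);p=o["tcp_pos"][:2]-c;a=np.arctan2(p[1],p[0]);q=-.235+np.pi/2-a;print(np.linalg.norm(p),a,q)
E
```

```text
9.0 [0.5998 0.2955 0.1429] 0.014919755450106657 [0.9799 3.4661 4.7017]
0.050044813404294695 1.428353293999622 -0.09255696720472528
```

Request:
apply_moves(moves=[[0,0,0,0,0,0,0],[0,0,0,0,0,0,1],[0,0,0,0,0,0,1],[0,0,0,0,0,0,1],[0,0,0,0,0,-0.02,1],[0,0,0,0,0,-0.035,1],[0,0,0,0,0,-0.035,1],[0,0,0,0,0,-0.035,1]])

```text
clock: 9.67
tcp_pos: [0.597, 0.2946, 0.2681]
orientation: [3.067, 0.676, -0.003]
contact_force: [0.9, 0.8, 0.6]
grip_width: 0.0849
gripper_force: 0.0
```

Request:
apply_moves(moves=[[0,0,0,0,0,-0.035,1],[0,0,0,0,0,-0.03,1],[0,0,0,-0.021,0.0325,0,1],[0,0,0,-0.021,0.0325,0,1],[0,0,0,-0.021,0.0325,0,1],[0,0,0,-0.021,0.0325,0,1],[0,0,0,-0.021,0.0325,0,1],[0,0,0,-0.021,0.0325,0,1]])

```text
clock: 10.33
tcp_pos: [0.5642, 0.0632, 0.3321]
orientation: [3.068, 0.676, -0.001]
contact_force: [1.1, -0.5, -0.0]
grip_width: 0.0851
gripper_force: 0.0
```

Request:
apply_moves(moves=[[0,0,0,-0.021,0.0325,0,1],[0,0,0,-0.021,0.0325,0,1],[0,0,0,-0.021,0.0325,0,1],[0,0,0,-0.021,0.0325,0,1],[0,0,0,-0.021,0.0325,0,1],[0,0,0,-0.021,0.0325,0,1],[0,0,0,-0.021,0.0325,0,1],[0,0,1,0,0,0,1]])

```text
clock: 11.0
tcp_pos: [0.5241, -0.2131, 0.3315]
orientation: [3.098, 0.498, -0.005]
contact_force: [-0.4, -1.6, 0.0]
grip_width: 0.0855
gripper_force: 0.0
```

Request:
apply_moves(moves=[[0,0,1,0,0,0,1],[0,0,1,0,0,0,1],[0,0,1,0,0,0,1],[0,0,1,0,0,0,1],[0,0,1,0,0,0,1],[0,0,0.3,0,0,0,1],[0,0,0,0,0,0,1],[0,0,0,0,0,0,1]])

```text
clock: 11.67
tcp_pos: [0.527, -0.2028, 0.3321]
orientation: [3.122, -0.352, -0.001]
contact_force: [0.9, -0.6, -0.1]
grip_width: 0.0851
gripper_force: 0.0
```

```bash
python3 - <<'E'
from h import *
o=telemetry.get_obs();print(o["clock"],o["joints"],o["tcp_pos"],o["orientation"])
f=grab_frame("wrist");cv2.imwrite("pics/w3.png",f)
np.savez("pics/w3.npz",orientation=o["orientation"],tcp_pos=o["tcp_pos"])
for t in("probe","holder"):
    for d in silhouettes(t,"wrist"): print(t,d["p"],np.round(d["extent"]),ends(d["mask"]))
print(proj(cam("wrist",o),[.558,-.205,.147]))
E
```

```text
11.6667 [ 0.4954  0.2324 -0.2874  1.6785  0.0692  1.2414 -1.6026] [ 0.527  -0.2028  0.3321] [ 3.1217 -0.3521 -0.0011]
probe 0.88 [309. 150.  28.  69.] (array([309.974 , 150.6603]), array([311.2098, 115.7244]), array([308.723 , 186.0256]))
probe 0.39 [ 24. 221.  46. 147.] (array([ 18.3923, 230.2114]), array([  1.766, 150.631]), array([ 31.8236, 294.4993]))
holder 0.75 [313.  99.  71. 130.] (array([311.7929,  94.093 ]), array([312.5341,  35.5761]), array([310.9095, 163.8469]))
[[307.6966 176.8168]]
```

View pics/w3.png

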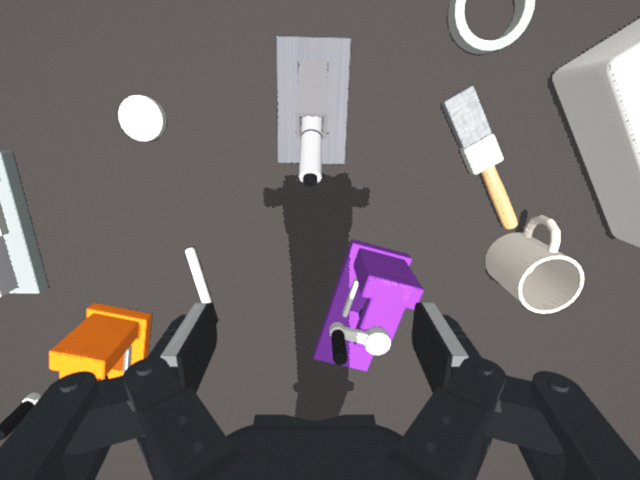

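The probe stands in the holder with its tail button at (310,180) and the plate corners at (277,37), (350,38), (345,163) and (278,163). I take a second view.

Request:
apply_moves(moves=[[0,0,0,-0.02,0.03,0.01,1],[0,0,0,-0.02,0.03,0.01,1],[0,0,0,-0.02,0.03,0.01,1],[0,0,0,0,0,0,1],[0,0,0,0,0,0,1],[0,0,0,0,0,0,1],[0,0,0,0,0,0,1],[0,0,0,0,0,0,1]])

```text
clock: 12.48
tcp_pos: [0.4499, -0.2759, 0.3027]
orientation: [-3.122, 0.35, -0.001]
contact_force: [-1.0, 0.1, -0.1]
grip_width: 0.085
gripper_force: 0.0
```

```bash
python3 - <<'E'
from h import *
o=telemetry.get_obs();print(o["clock"],o["tcp_pos"],o["orientation"])
f=grab_frame("wrist");cv2.imwrite("pics/w4.png",f)
np.savez("pics/w4.npz",orientation=o["orientation"],tcp_pos=o["tcp_pos"])
for t in("probe","holder"):
    for d in silhouettes(t,"wrist")[:1]: print(t,d["p"],np.round(d["extent"]),ends(d["mask"]))
c=proj(cam("wrist",o),[.558,-.205,.147])[0].astype(int)
x0,y0=max(c[0]-100,0),max(c[1]-160,0);print(x0,y0)
g=cv2.imread("pics/w3.png")
cv2.imwrite("pics/c34.png",np.hstack([cv2.resize(k,None,fx=2.5,fy=2.5) for k in (g[20:220,230:390],f[y0:y0+200,x0:x0+160])]))
E
```

```text
12.4833 [ 0.4499 -0.2759  0.3027] [-3.1218  0.3502 -0.0014]
probe 0.78 [209.  82.  44.  77.] (array([209.2238,  84.0422]), array([219.3354,  45.2623]), array([199.3058, 122.0797]))
holder 0.94 [233.  58.  82. 117.] (array([239.1097,  52.2575]), array([221.1698,  -9.1118]), array([259.2138, 121.0301]))
97 0
```

View pics/c34.png

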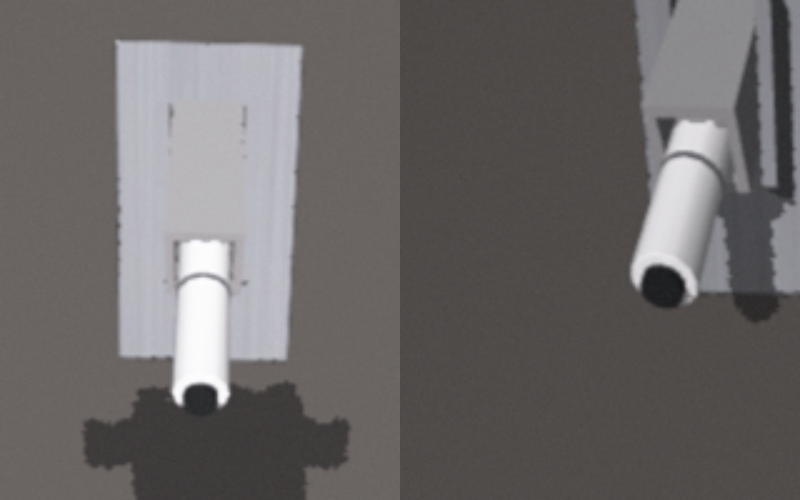

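```bash
python3 - <<'E'
from h import *
from scipy.optimize import least_squares
C=[cam("wrist",np.load(f"pics/w{i}.npz")) for i in (3,4)];ST=cam("scene")
T,e=tri(C,[(310.4,179.2),(202.6,114.4)]);print("button",T,e)
Rg,e=tri(C,[(311.2,131.6),(215,66)]);print("ring~",Rg,e)
P=[atz(C[0],p,.01) for p in((276.4,36),(350.8,38),(344.8,164),(278,162.8))]
c=np.mean(P,0);ax=(P[0]+P[1]-P[2]-P[3])/2;print(np.array(P),c,np.linalg.norm(ax),np.arctan2(ax[1],ax[0]))
yaw=np.arctan2(ax[1],ax[0]);u=np.array([np.cos(yaw),np.sin(yaw),0])
og=c-.02*u;og[2]=0;print("origin",og,"predicted tail",og-.0531*u+[0,0,.1473])
# axis from silhouettes side edges in view3: project predicted axis with lean and compare
z=-u*np.sin(.7);z[2]=np.cos(.7)
for k in C: print(proj(k,[T,T-.05*z,T-.07*z]))
E
```

```text
button [ 0.5545 -0.2067  0.1434] [np.float64(0.00011732377751214253), np.float64(0.00011732377751199001)]
ring~ [ 0.5954 -0.2168  0.0946] [np.float64(0.00015714567134638536), np.float64(0.00015714567134660445)]
[[ 0.7074 -0.1996  0.01  ]
 [ 0.6857 -0.2853  0.01  ]
 [ 0.5421 -0.2496  0.01  ]
 [ 0.5634 -0.1636  0.01  ]] [ 0.6247 -0.2245  0.01  ] 0.14825241558577687 -0.2443584007719761
origin [ 0.6052 -0.2197  0.    ] predicted tail [ 0.5537 -0.2069  0.1473]
[[310.3375 179.3063]
 [311.1798 141.8784]
 [311.4836 128.3775]]
[[202.6672 114.2728]
 [212.6653  76.6801]
 [216.2133  63.3395]]
```

Request:
apply_moves(moves=[[0,0,0.2,0,0,0,1],[0,0.954,0,0,0,0,1],[0,0.954,0,0,0,0,1],[0,0.954,0,0,0,0,1],[0,0.954,0,0,0,0,1],[0,0.954,0,0,0,0,1],[0,0.954,0,0,0,0,1],[0,0.954,0,0,0,0,1]])

```text
clock: 13.3
tcp_pos: [0.4483, -0.2761, 0.3024]
orientation: [2.869, -0.356, 1.009]
contact_force: [0.7, 0.8, 0.6]
grip_width: 0.0852
gripper_force: 0.0
```

Request:
apply_moves(moves=[[0,0,0,0,0,0,1],[0,0,0,0,0,0,1],[0,0,0,0,0,0,1],[0,0,0,0,0,0,1],[0,0,0,0,0,0,1],[0,0,0,0,0,0,1],[0,0,0,0,0,0,1],[0,0,0,0,0,0,1]])

```text
clock: 13.97
tcp_pos: [0.4501, -0.2755, 0.3024]
orientation: [2.875, -0.352, 1.004]
contact_force: [-0.1, 0.3, -0.0]
grip_width: 0.0854
gripper_force: 0.0
```

```bash
cat >> h.py <<'E'
Y=-.244;TAIL=np.array([.557,-.206,.147]);AX=np.array([-np.sin(.7)*np.cos(Y),-np.sin(.7)*np.sin(Y),np.cos(.7)])
def rel(X):
    o=telemetry.get_obs();M=R.from_rotvec(o["orientation"]).as_matrix();print(o["clock"],o["tcp_pos"],o["joints"]);print(M,o["contact_force"],o["grip_width"])
    print("tool delta",M.T@(np.asarray(X)-o["tcp_pos"]));return o,M
E
python3 - <<'E'
from h import *
o,M=rel(TAIL+.08*AX);print(-AX)
# rotation needed: target z=-AX
v=np.cross(M[:,2],-AX);print("turn units",M.T@v/np.radians(6))
f=grab_frame("wrist");cv2.imwrite("pics/w5.png",f)
print(silhouettes("probe","wrist")[0]["extent"],proj(cam("wrist",o),[TAIL,TAIL-.07*AX]))
E
```

```text
13.9667 [ 0.4501 -0.2755  0.3024] [ 0.7013 -0.0929 -0.1406  2.2669 -0.596   0.3798 -0.7657]
[[ 0.7593 -0.2399  0.6049]
 [-0.19   -0.9708 -0.1465]
 [ 0.6223 -0.0037 -0.7827]] [-0.053   0.2566 -0.0356] 0.08541636019821967
tool delta [-0.031  -0.0929  0.0961]
[ 0.6251 -0.1556 -0.7648]
turn units [-0.0374  0.2699  0.    ]
[227.8, 229.3, 38.8, 43.6] [[218.009  238.6838]
 [233.8582 217.046 ]]
```

Request:
apply_moves(moves=[[0,0.27,0,-0.01,-0.031,0,1],[0,0,0,-0.01,-0.031,0,1],[0,0,0,-0.011,-0.031,0,1],[0,0,0,0,0,0.035,1],[0,0,0,0,0,0.035,1],[0,0,0,0,0,0.02,1],[0,0,0,0,0,0,1],[0,0,0,0,0,0,1]])

```text
clock: 14.73
tcp_pos: [0.4607, -0.1844, 0.263]
orientation: [2.851, -0.339, 1.02]
contact_force: [-0.1, 0.5, -0.1]
grip_width: 0.0857
gripper_force: 0.0
```

```bash
python3 - <<'E'
from h import *
o,M=rel(TAIL-.0587*AX)
v=np.cross(M[:,2],-AX);print("turn units",M.T@v/np.radians(6))
f=grab_frame("wrist");cv2.imwrite("pics/w6.png",f)
print(silhouettes("probe","wrist")[0]["extent"],proj(cam("wrist",o),[TAIL,TAIL-.07*AX]))
E
```

```text
14.7333 [ 0.4607 -0.1844  0.263 ] [ 1.1424 -0.1128 -0.7971  2.3751 -0.6651  0.1945 -0.8753]
[[ 0.7515 -0.2394  0.6148]
 [-0.1764 -0.9708 -0.1624]
 [ 0.6357  0.0136 -0.7718]] [-0.1243  0.4648 -0.0546] 0.08567014850742544
tool delta [ 0.0031 -0.0042  0.2109]
turn units [0.0858 0.105  0.    ]
[308.3, 205.3, 28.4, 41.6] [[308.6439 214.4413]
 [308.9702 196.2978]]
```

View pics/w6.png

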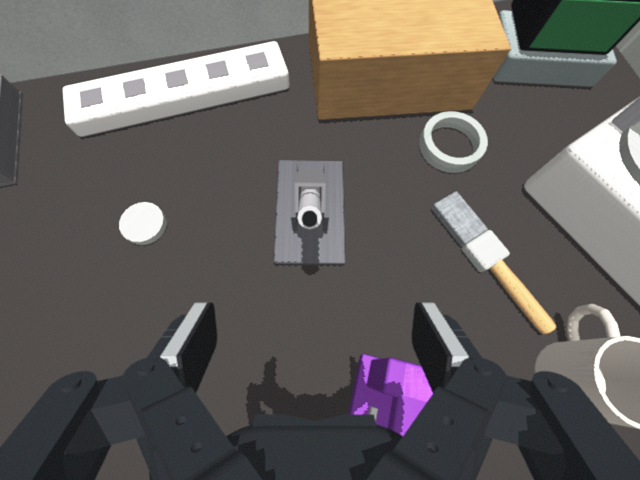

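The probe is end-on at (310,218), centred between the fingers. The purple clamp's block is below right (390,395), well under the arm. I advance along the axis.

Request:
apply_moves(moves=[[0.08,0.1,0,0.003,-0.004,0.02,1],[0,0,0,0,0,0.03,1],[0,0,0,0,0,0.03,1],[0,0,0,0,0,0.03,1],[0,0,0,0,0,0.01,1],[0,0,0,0,0,0,1],[0,0,0,0,0,0,1],[0,0,0,0,0,0,1]])

```text
clock: 15.5
tcp_pos: [0.472, -0.1846, 0.2451]
orientation: [2.865, -0.32, 1.002]
contact_force: [-0.0, -0.7, 0.3]
grip_width: 0.0857
gripper_force: 0.0
```

```bash
python3 - <<'E'
from h import *
o,M=rel(TAIL-.0587*AX)
v=np.cross(M[:,2],-AX);print("turn units",M.T@v/np.radians(6))
f=grab_frame("wrist");cv2.imwrite("pics/w7.png",f)
d=silhouettes("probe","wrist")[0];print(d["extent"],proj(cam("wrist",o),[TAIL,TAIL-.07*AX]))
E
```

```text
15.5 [ 0.472  -0.1846  0.2451] [ 1.7755 -0.049  -1.4053  2.3502 -0.7436  0.1702 -0.7439]
[[ 0.763  -0.226   0.6055]
 [-0.1674 -0.974  -0.1525]
 [ 0.6243  0.015  -0.7811]] [-0.0457 -0.6871  0.3109] 0.08570974037355489
tool delta [0.0087 0.0001 0.1901]
turn units [ 0.0111  0.2444 -0.    ]
[313.5, 205.2, 28.3, 40.2] [[312.9602 215.6339]
 [313.0306 195.1706]]
```

View pics/w7.png

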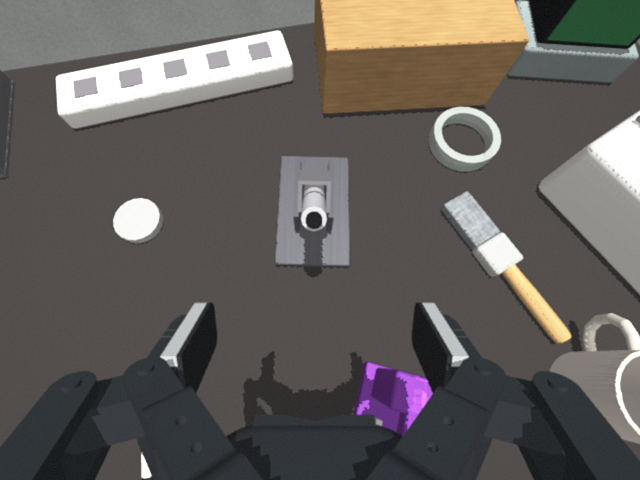

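The arm is stalled: j6 is at its lower limit (0.170) and j3 is close to its own. I need a kinematic model to pick a reachable tilt, so I fit one from the poses I have.

```bash
cat > kin.py <<'E'
from h import *
import itertools
from scipy.optimize import least_squares
D=[([1.0289,.4778,.0224,1.5565,-.0115,1.1093,-.0831],[.2834,-.6119,.2303],[-3.0662,-.6758,.0008]),
([-.041,.323,-.5589,1.6054,.1768,1.2647,-1.7647],[.5538,.216,.3259],[-3.0668,-.6798,.0012]),
([-.0652,.4976,-.5322,1.8058,.3091,.9208,-1.8697],[.5558,.2121,.1429],[-3.0675,-.6772,-.0011]),
([-.1101,.499,-.5425,1.8066,.3145,.9235,-1.9271],[.5429,.2406,.1428],[3.0677,.6771,-.0014]),
([.4954,.2324,-.2874,1.6785,.0692,1.2414,-1.6026],[.527,-.2028,.3321],[3.1217,-.3521,-.0011]),
([.7013,-.0929,-.1406,2.2669,-.596,.3798,-.7657],[.4501,-.2755,.3024],[2.875,-.352,1.004]),
([1.7755,-.049,-1.4053,2.3502,-.7436,.1702,-.7439],[.472,-.1846,.2451],[2.865,-.32,1.002])]
def rz(a): return R.from_euler('z',a)
def ry(a): return R.from_euler('y',a)
def fk(p,s,q):
    d1,L1,L2,L3,e,f,o1,o3,o5,o7=p
    A=rz(s[0]*q[0]+o1)*ry(q[1])*rz(s[1]*q[2]+o3); x=np.array([0,0,d1])+A.apply([e,0,L1])
    A=A*ry(q[3]); x=x+A.apply([-e,0,0]); A=A*rz(s[2]*q[4]+o5);x=x+A.apply([0,0,L2]);A=A*ry(q[5]);x=x+A.apply([f,0,0])
    A=A*rz(s[3]*q[6]+o7);x=x+A.apply([0,0,L3]);return x,A
def res(p,s):
    out=[]
    for q,t,w in D:
        x,A=fk(p,s,q);out+=list((x-t)*5)+list((R.from_rotvec(w).inv()*A).as_rotvec())
    return np.array(out)
if __name__=="__main__":
    best=None
    for s in itertools.product([1,-1],repeat=4):
      for o7 in(0,np.pi/2,-np.pi/2,3.1):
        for o1 in (0,3.1):
          m=least_squares(res,[.35,.4,.4,.25,0,0,o1,0,0,o7],args=(s,),max_nfev=60)
          if best is None or m.cost<best[0]: best=(m.cost,s,m.x)
    print(best);print(np.abs(res(best[2],best[1])).max())
    np.savez("kin.npz",p=best[2],s=best[1])
E
python3 kin.py
```

```text
(np.float64(0.012924563305462381), (-1, -1, -1, -1), array([ 0.2695,  0.5706,  0.4788,  0.3262, -0.0148, -0.0016, -0.0599,
       -0.0386,  0.0077,  1.4759]))
0.08717429995811987
```

```bash
cat > kin2.py <<'E'
from kin import *
S=(-1,-1,-1,-1)
def fk(p,s,q):
    d1,L1,L2,L3,e,e2,f,f2,o1,o7,y1,y2,y3=p
    A=rz(-q[0]+o1)*ry(q[1])*rz(-q[2]); x=np.array([0,0,d1])+A.apply([e,y1,L1])
    A=A*ry(q[3]); x=x+A.apply([e2,0,0]); A=A*rz(-q[4]);x=x+A.apply([0,y2,L2]);A=A*ry(q[5]);x=x+A.apply([f,y3,0])
    A=A*rz(-q[6]+o7);x=x+A.apply([f2,0,L3]);return x,A
def res(p,s=S):
    out=[]
    for q,t,w in D:
        x,A=fk(p,s,q);out+=list((x-t)*5)+list((R.from_rotvec(w).inv()*A).as_rotvec())
    return np.array(out)
if __name__=="__main__":
    m=least_squares(res,[.27,.57,.48,.33,0,0,0,0,-.06,1.48,0,0,0]);print(m.cost,m.x);print(m.fun.reshape(-1,6).round(3))
E
python3 kin2.py
```

```text
0.008019759981915325 [  0.2999   0.5561   0.469    0.3241   0.0222   0.0238   0.016   -0.0071
  -0.009    1.562   -0.0441  12.4006 -12.4108]
[[-0.036  0.01  -0.006  0.    -0.     0.   ]
 [ 0.025  0.022  0.     0.     0.     0.   ]
 [ 0.002  0.005  0.001  0.    -0.     0.   ]
 [ 0.002  0.007  0.001  0.     0.     0.   ]
 [-0.005  0.013  0.013  0.    -0.     0.   ]
 [-0.027  0.08  -0.008 -0.006  0.    -0.002]
 [ 0.033 -0.069 -0.    -0.005 -0.    -0.001]]
```

```bash
cat > kin3.py <<'E'
from kin import *
def rots(q):
    A=R.identity();L=[A]
    for i,a in enumerate(q): A=A*(rz(-a) if i%2==0 else ry(a));L.append(A)
    return L
def blk(q): return np.hstack([A.as_matrix() for A in rots(q)])
if __name__=="__main__":
    B=np.vstack([blk(q) for q,_,_ in D]);t=np.hstack([t for _,t,_ in D])
    for q,_,w in D: print((rots(q)[-1].inv()*R.from_rotvec(w)).as_rotvec())
    v0=np.zeros((8,3));v0[0,2]=.3;v0[3,2]=.56;v0[5,2]=.47;v0[7,2]=.324;v0=v0.ravel()
    for lam in(1e-4,1e-3,1e-2):
        v=v0+np.linalg.solve(B.T@B+lam*np.eye(24),B.T@(t-B@v0));print(lam,np.abs(B@v-t).max());print(v.reshape(8,3).round(3))
    np.save("v.npy",v0+np.linalg.solve(B.T@B+1e-3*np.eye(24),B.T@(t-B@v0)))
E
python3 kin3.py
```

```text
[-0.      0.      1.5707]
[ 0.0001 -0.0001  1.5708]
[-0.     -0.      1.5708]
[-0.     -0.      1.5709]
[-0.0001  0.      1.5708]
[ 0.0003 -0.0002  1.571 ]
[-0.0003  0.0001  1.5705]
0.0001 3.7361020229498276e-05
[[-0.     0.     0.293]
 [ 0.001 -0.015 -0.007]
 [-0.001 -0.015 -0.009]
 [ 0.001 -0.016  0.551]
 [ 0.    -0.016  0.001]
 [-0.     0.     0.471]
 [ 0.001  0.     0.001]
 [-0.     0.     0.325]]
0.001 0.00011069472162134053
[[ 0.    -0.     0.294]
 [-0.    -0.015 -0.006]
 [ 0.    -0.015 -0.008]
 [-0.001 -0.015  0.552]
 [ 0.002 -0.015  0.002]
 [-0.001 -0.     0.472]
 [-0.    -0.     0.003]
 [ 0.     0.     0.327]]
0.01 0.00030910671437930914
[[ 0.    -0.001  0.295]
 [-0.002 -0.015 -0.005]
 [ 0.001 -0.015 -0.008]
 [-0.002 -0.015  0.552]
 [ 0.003 -0.015  0.002]
 [-0.001 -0.001  0.472]
 [-0.001 -0.001  0.004]
 [ 0.     0.     0.328]]
```

```bash
cat > ik.py <<'E'
from kin3 import *
V=np.load("v.npy");LO=np.array([-2.96,-.34,-1.41,.24,-1.37,.17,-2.96]);HI=np.array([2.96,2.1,1.46,2.44,4.51,1.92,2.96])
OFF=R.from_euler('z',np.pi/2)
def ik(x,A,q0,w=.02):
    f=lambda q:np.r_[(blk(q)@V-x)*10,(A.inv()*rots(q)[-1]*OFF).as_rotvec()*3,w*.1*(q-q0)*[.3,1,1,1,1,1,.3]]
    m=least_squares(f,np.clip(q0,LO+.01,HI-.01),bounds=(LO,HI));return m.x,np.abs(m.fun[:6]).max()
def toolR(yaw,tilt,flip=0):  # tool x along yaw, tilted outward
    A=R.from_euler('z',yaw)*R.from_euler('x',np.pi)*R.from_euler('y',tilt)
    return A*R.from_euler('z',np.pi*flip)
E
python3 - <<'E'
from ik import *
q0=np.array([.45,.35,-.1,1.8,0,.6,-1.5])
G=TAIL-.040*AX
for th in(0,.2,.35,.5):
  for fl in(0,1):
    A=toolR(Y,.7-th,fl);tz=A.as_matrix()[:,2];qs=q0.copy();qs[6]+=np.pi*fl
    for nm,g in(("pre",G-.08*tz),("grasp",G),("draw",G+.1*AX)):
        qq,e=ik(g+.0187*tz,A,qs);print(th,fl,nm,qq.round(2),round(e,4),"margin",np.minimum(qq-LO,HI-qq).min().round(2))
SP=np.array([.505,.266,.08])
for th in(0,.2,.35,.5):
    A=toolR(0.4,-th);tz=A.as_matrix()[:,2];qq,e=ik(SP+[0,0,.115]+.0187*tz,A,q0);print("fin",th,qq.round(2),e.round(4))
E
```

```text
0 0 pre [ 1.43  0.64 -1.41  2.28  1.68  0.58 -2.96] 0.0968 margin 0.0
0 0 grasp [ 1.32  0.98 -1.41  2.2   1.89  0.84 -2.96] 0.0813 margin 0.0
0 0 draw [ 1.46  0.55 -1.41  2.3   1.63  0.5  -2.96] 0.0794 margin 0.0
0 1 pre [ 1.25  0.45 -1.15  2.31  1.88  0.39 -0.13] 0.0 margin 0.13
0 1 grasp [ 1.12  0.67 -1.06  2.24  2.06  0.54 -0.21] 0.0 margin 0.2
0 1 draw [ 1.28  0.37 -1.16  2.33  1.82  0.32 -0.1 ] 0.0 margin 0.11
0.2 0 pre [ 0.31  0.23 -0.07  2.2   0.06  0.21 -1.63] 0.0 margin 0.04
0.2 0 grasp [ 0.57  0.43 -0.38  2.15  1.06  0.17 -2.56] 0.0 margin 0.0
0.2 0 draw [ 0.33  0.18 -0.09  2.25  0.06  0.22 -1.62] 0.0 margin 0.05
0.2 1 pre [ 0.31  0.23 -0.07  2.2   0.07  0.21  1.51] 0.0 margin 0.04
0.2 1 grasp [ 0.57  0.43 -0.38  2.15  1.05  0.17  0.58] 0.0 margin 0.0
0.2 1 draw [ 0.33  0.18 -0.09  2.25  0.07  0.22  1.51] 0.0 margin 0.05
0.35 0 pre [ 0.33  0.27 -0.09  2.07  0.06  0.46 -1.62] 0.0 margin 0.29
0.35 0 grasp [ 0.29  0.42 -0.05  2.06  0.06  0.31 -1.62] 0.0 margin 0.14
0.35 0 draw [ 0.35  0.21 -0.11  2.14  0.05  0.44 -1.61] 0.0 margin 0.27
0.35 1 pre [ 0.33  0.27 -0.09  2.07  0.06  0.46  1.52] 0.0 margin 0.29
0.35 1 grasp [ 0.29  0.42 -0.05  2.06  0.06  0.31  1.52] 0.0 margin 0.14
0.35 1 draw [ 0.34  0.21 -0.11  2.14  0.05  0.44  1.53] 0.0 margin 0.27
0.5 0 pre [ 0.32  0.33 -0.08  1.93  0.04  0.68 -1.6 ] 0.0 margin 0.51
0.5 0 grasp [ 0.3   0.46 -0.06  1.95  0.06  0.53 -1.61] 0.0 margin 0.36
0.5 0 draw [ 0.34  0.26 -0.1   2.04  0.04  0.64 -1.61] 0.0 margin 0.4
0.5 1 pre [ 0.32  0.33 -0.08  1.93  0.04  0.68  1.54] 0.0 margin 0.51
0.5 1 grasp [ 0.3   0.46 -0.06  1.95  0.06  0.53  1.53] 0.0 margin 0.36
0.5 1 draw [ 0.33  0.26 -0.1   2.04  0.04  0.64  1.53] 0.0 margin 0.4
fin 0 [-0.5   0.37 -0.12  1.86  0.05  0.92 -1.81] 0.0
fin 0.2 [-0.49  0.47 -0.11  1.72  0.01  1.15 -1.77] 0.0
fin 0.35 [-0.49  0.55 -0.1   1.61 -0.01  1.33 -1.76] 0.0
fin 0.5 [-0.49  0.64 -0.1   1.51 -0.03  1.49 -1.74] 0.0
```

A grasp with the tool about 0.45 rad off the probe axis (tool tilt 0.25, fingers closing horizontally) is well inside the joint ranges. I tilt back and check the joints.

Request:
apply_moves(moves=[[0,-0.8,0,0,0,0,1],[0,-0.8,0,0,0,0,1],[0,-0.8,0,0,0,0,1],[0,-0.8,0,0,0,0,1],[0,-0.8,0,0,0,0,1],[0,0,0,0,0,0,1],[0,0,0,0,0,0,1],[0,0,0,0,0,0,1]])

```text
clock: 16.27
tcp_pos: [0.4742, -0.1703, 0.2435]
orientation: [3.032, -0.31, 0.663]
contact_force: [0.0, 0.2, -0.5]
grip_width: 0.0853
gripper_force: 0.0
```

```bash
cat > w.py <<'E'
from ik import *
import sys
G=TAIL-.040*AX;A=toolR(Y,.25);tz=A.as_matrix()[:,2]
o,M=rel(G-float(sys.argv[1])*tz+.0187*tz)
print("turn units",(R.from_matrix(M).inv()*A).as_rotvec()/np.radians(6))
print("fk err",blk(o["joints"])@V-o["tcp_pos"])
E
python3 w.py .08
```

```text
16.2667 [ 0.4742 -0.1703  0.2435] [ 1.5161  0.1052 -1.2831  2.1835  0.1218  0.5033 -1.6124]
[[ 0.89   -0.198   0.4107]
 [-0.1885 -0.98   -0.064 ]
 [ 0.4152 -0.0204 -0.9095]] [ 0.0485  0.2018 -0.5117] 0.08530980156251852
tool delta [0.062  0.0205 0.1023]
turn units [-0.3261 -1.6971  0.3374]
fk err [0.0004 0.0003 0.0001]
```

Request:
apply_moves(moves=[[-0.16,-0.85,0.17,0,0,0,1],[-0.16,-0.85,0.17,0,0,0,1],[0,0,0,0.027,0.005,0.01,1],[0,0,0,0.027,0.005,0.01,1],[0,0,0,0.026,0.005,0.01,1],[0,0,0,0,0,0.01,1],[0,0,0,0,0,0,1],[0,0,0,0,0,0,1]])

```text
clock: 16.93
tcp_pos: [0.5534, -0.2072, 0.2241]
orientation: [3.066, -0.38, 0.38]
contact_force: [0.0, 0.8, -0.8]
grip_width: 0.0854
gripper_force: 0.0
```

```bash
python3 w.py .08;python3 w.py 0 | grep delta
```

```text
16.9333 [ 0.5534 -0.2072  0.2241] [ 1.091   0.4012 -1.0303  1.9096  0.5098  0.8232 -1.9916]
[[ 0.9404 -0.2439  0.2371]
 [-0.2368 -0.9698 -0.0586]
 [ 0.2442 -0.001  -0.9697]] [ 0.0364  0.8217 -0.7699] 0.08536731583233088
tool delta [ 0.0016 -0.002   0.0502]
turn units [-0.0039  0.0317 -0.0249]
fk err [0.0004 0.0002 0.0002]
tool delta [ 0.0018 -0.0019  0.1302]
```

Request:
apply_moves(moves=[[0,0,0,0.002,-0.002,0.025,1],[0,0,0,0,0,0.025,1],[0,0,0,0,0,0,1],[0,0,0,0,0,0,1],[0,0,0,0,0,0,1],[0,0,0,0,0,0,1],[0,0,0,0,0,0,1],[0,0,0,0,0,0,1]])

```text
clock: 17.6
tcp_pos: [0.57, -0.2094, 0.1782]
orientation: [3.063, -0.38, 0.385]
contact_force: [-0.1, 0.3, -0.3]
grip_width: 0.0855
gripper_force: 0.0
```

```bash
python3 w.py 0; python3 - <<'E'
from h import *
o=telemetry.get_obs();f=grab_frame("wrist");p=proj(cam("wrist",o),[TAIL,TAIL-.075*AX,TAIL-.04*AX]);print(p)
for q in p:cv2.circle(f,tuple(int(v) for v in q),3,(0,0,255),-1)
cv2.imwrite("pics/w8.png",f)
E
```

```text
17.6 [ 0.57   -0.2094  0.1782] [ 1.0049  0.4742 -0.9559  1.9244  0.6114  0.7577 -2.0791]
[[ 0.9395 -0.2443  0.2401]
 [-0.2365 -0.9697 -0.0612]
 [ 0.2478  0.0007 -0.9688]] [-0.1242  0.3222 -0.3444] 0.08550545537500656
tool delta [-0.0034 -0.0002  0.0817]
turn units [ 0.0135 -0.0041 -0.0241]
fk err [0.0005 0.0002 0.0002]
[[312.0302 314.9388]
 [312.1405 223.9622]
 [312.0957 260.9684]]
```

View pics/w8.png

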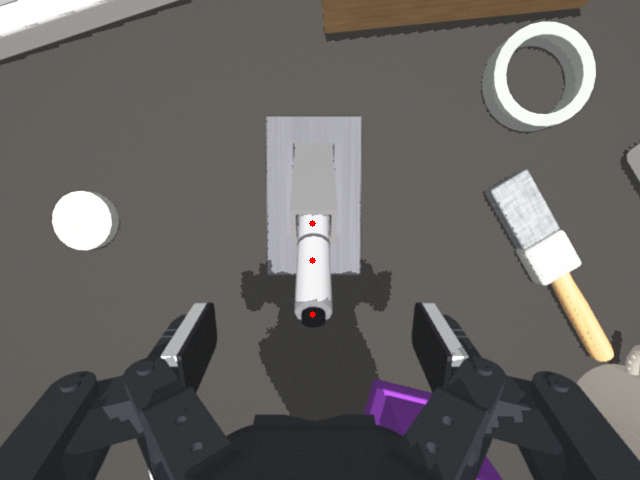

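The probe is centred between the fingers, and the predicted points (312, 224 to 315) lie on it. I descend and grip.

Request:
apply_moves(moves=[[0,0,0,-0.003,0,0.025,1],[0,0,0,0,0,0.025,1],[0,0,0,0,0,0.02,1],[0,0,0,0,0,0.011,1],[0,0,0,0,0,0,1],[0,0,0,0,0,0,1],[0,0,0,0,0,0,1],[0,0,0,0,0,0,1]])

```text
clock: 18.32
tcp_pos: [0.587, -0.2134, 0.0993]
orientation: [3.063, -0.379, 0.386]
contact_force: [0.1, -0.5, 1.0]
grip_width: 0.0855
gripper_force: 0.0
```

```bash
python3 w.py 0
```

```text
18.3167 [ 0.587  -0.2134  0.0993] [ 0.8877  0.5877 -0.8288  1.9469  0.7685  0.6454 -2.2099]
[[ 0.9394 -0.2441  0.2407]
 [-0.2363 -0.9698 -0.061 ]
 [ 0.2483  0.0005 -0.9687]] [ 0.0948 -0.4902  1.0446] 0.08546357342846536
tool delta [-0.0008  0.0001  0.0009]
turn units [ 0.0103 -0.0088 -0.0227]
fk err [0.0006 0.0003 0.0003]
```

Close the fingers at 70 N.

Request:
apply_moves(moves=[[0,0,0,0,0,0,0],[0,0,0,0,0,0,-0.5],[0,0,0,0,0,0,-1],[0,0,0,0,0,0,-1],[0,0,0,0,0,0,-1],[0,0,0,0,0,0,-1],[0,0,0,0,0,0,-1],[0,0,0,0,0,0,-1]], grip_force=70)

```text
clock: 18.98
tcp_pos: [0.5863, -0.2133, 0.0981]
orientation: [3.063, -0.379, 0.383]
contact_force: [-3.4, 0.3, 5.8]
grip_width: 0.0207
gripper_force: 68.2
```

```bash
python3 - <<'E'
from ik import *
o,M=rel(TAIL-.04*AX);print("draw dir in tool",M.T@AX)
E
```

```text
18.9833 [ 0.5863 -0.2133  0.0981] [ 0.8869  0.589  -0.8277  1.9478  0.769   0.6454 -2.2103]
[[ 0.9399 -0.244   0.2388]
 [-0.2364 -0.9698 -0.0606]
 [ 0.2464  0.0005 -0.9692]] [-3.3717  0.281   5.8283] 0.020692553004265226
tool delta [ 0.0002  0.     -0.0188]
draw dir in tool [-0.4359  0.002  -0.9   ]
```

Request:
apply_moves(moves=[[0,0,0,-0.0022,0,-0.0045,-1],[0,0,0,-0.0044,0,-0.009,-1],[0,0,0,-0.0044,0,-0.009,-1],[0,0,0,-0.0044,0,-0.009,-1],[0,0,0,0,0,0,-1],[0,0,0,0,0,0,-1],[0,0,0,0,0,0,-1],[0,0,0,0,0,0,-1]])

```text
clock: 19.65
tcp_pos: [0.5644, -0.208, 0.1246]
orientation: [3.063, -0.38, 0.383]
contact_force: [1.6, 0.0, 0.0]
grip_width: 0.0206
gripper_force: 68.4
```

```bash
python3 - <<'E'
from ik import *
o,M=rel(TAIL-.04*AX);g=o["tcp_pos"]-.0187*M[:,2]-(TAIL-.04*AX);print("along",g@AX,"perp",g-g@AX*AX)
E
```

```text
19.65 [ 0.5644 -0.208   0.1246] [ 0.9443  0.5274 -0.8805  1.9808  0.7101  0.6634 -2.1693]
[[ 0.9398 -0.2444  0.2389]
 [-0.2367 -0.9697 -0.0606]
 [ 0.2464  0.0004 -0.9692]] [1.56   0.0195 0.0324] 0.020602675538474433
tool delta [ 0.0156 -0.0003  0.0124]
along 0.03473804117603181 perp [-0.0004 -0.0001 -0.0003]
```

Request:
apply_moves(moves=[[0,0,0,-0.0065,0,-0.0135,-1],[0,0,0,-0.0065,0,-0.0135,-1],[0,0,0,-0.0065,0,-0.0135,-1],[0,0,0,-0.0065,0,-0.0135,-1],[0,0,0,-0.0065,0,-0.0135,-1],[0,0,0,-0.0022,0,-0.0045,-1],[0,0,0,0,0,0,-1],[0,0,0,0,0,0,-1]])

```text
clock: 20.32
tcp_pos: [0.5144, -0.1956, 0.1854]
orientation: [3.063, -0.38, 0.383]
contact_force: [-0.4, -0.1, -0.9]
grip_width: 0.0204
gripper_force: 69.1
```

```bash
python3 - <<'E'
from ik import *
o,M=rel(TAIL-.04*AX);g=o["tcp_pos"]-.0187*M[:,2]-(TAIL-.04*AX);print("along",g@AX,"perp",g-g@AX*AX)
f=grab_frame("scene");d=silhouettes("probe","scene")
C=cam("scene");G=o["tcp_pos"]-.0187*M[:,2];P=proj(C,[G-.115*AX,G+.04*AX]);print("pred tip, tail px",P)
for k in d: print(k["p"],k["extent"],ends(k["mask"]))
f=grab_frame("wrist");
cv2.imwrite("pics/w9.png",f)
for k in silhouettes("probe","wrist"): print(k["p"],k["extent"],ends(k["mask"]))
print(proj(cam("wrist",o),[G-.115*AX,G+.04*AX]))
E
```

```text
20.3167 [ 0.5144 -0.1956  0.1854] [ 1.1133  0.3782 -1.0251  2.0371  0.5385  0.7134 -2.035 ]
[[ 0.9398 -0.2446  0.2385]
 [-0.237  -0.9696 -0.0606]
 [ 0.2461  0.0004 -0.9693]] [-0.41   -0.0995 -0.8671] 0.020355917037882615
tool delta [ 0.0505 -0.0004  0.084 ]
along 0.11445593320205522 perp [-0.0005 -0.0001 -0.0004]
pred tip, tail px [[287.738  301.5003]
 [255.7611 230.5665]]
0.93 [274.7, 267.8, 30.0, 72.4] (array([272.701, 269.511]), array([258.509 , 233.5891]), array([285.941 , 303.0233]))
0.81 [312.9, 294.4, 59.2, 253.8] (array([313.4185, 306.9161]), array([313.1552, 165.9997]), array([313.6298, 420.0007]))
[[312.0455 172.1675]
 [311.5364 439.2128]]
```

The probe is clear of the pocket and keeps its angle: scene tip pixel (286,303) against the predicted (288,301). I simulate the carry for joint limits.

```bash
cat > plan.py <<'E'
from ik import *
o=telemetry.get_obs();q=o["joints"].copy()
A0=R.from_rotvec(o["orientation"]);x0=o["tcp_pos"]
def jac(q):
    J=np.zeros((6,7));x=blk(q)@V;A=rots(q)[-1]
    for i in range(7):
        d=q.copy();d[i]+=1e-5;J[:3,i]=(blk(d)@V-x)/1e-5;J[3:,i]=(rots(d)[-1]*A.inv()).as_rotvec()/1e-5
    return J
def go(q,x,A,n):
    xs=blk(q)@V;As=rots(q)[-1]*OFF;dw=(A*As.inv()).as_rotvec();mx=0
    for k in range(1,n+1):
        t=k/n;e=np.r_[xs+(x-xs)*t-blk(q)@V,(R.from_rotvec(dw*t)*As*(rots(q)[-1]*OFF).inv()).as_rotvec()]
        dq=np.linalg.pinv(jac(q))@e;mx=max(mx,np.abs(dq).max()*12);q=q+dq
    print(q.round(2),"margin",np.minimum(q-LO,HI-q).min().round(2),"speed",mx.round(2));return q
SP=np.array([.504,.267,.05])
for yf in(Y,.2):
    z=np.array([0,0,1.]);Af=R.from_euler('z',yf-Y)*R.from_euler('z',0)*A0*R.from_euler('y',-.70)
    tz=Af.as_matrix()[:,2];print("tip axis check",(Af*A0.inv()).apply(AX))
    F=SP+z*.15+.0187*tz
    a=go(q,x0+.09*z,A0,4);a=go(a,x0+.09*z,A0*R.from_euler('y',-.70),8)
    a=go(a,F+.1*z,Af,16);a=go(a,F,Af,4)
    print("final tcp",F)
M=A0.as_matrix();print("lift in tool",M.T@[0,0,.09])
M2=(A0*R.from_euler('y',-.70)).as_matrix();F=SP+[0,0,.15]+.0187*M2[:,2];print("carry in tool (after turn)",M2.T@(F+[0,0,.06]-x0-[0,0,.09]))
E
python3 plan.py
```

```text
tip axis check [-0.0004 -0.0016  1.    ]
[ 1.26  0.27 -1.15  1.93  0.36  0.87 -1.87] margin 0.26 speed 0.6
[ 0.84  0.68 -0.95  1.45  0.38  1.72 -1.96] margin 0.2 speed 1.5
[ 0.21  0.67 -1.04  1.48  0.18  1.53 -2.64] margin 0.32 speed 0.62
[ 0.19  0.77 -0.99  1.58  0.25  1.37 -2.64] margin 0.32 speed 0.49
final tcp [0.4961 0.269  0.1832]
tip axis check [ 0.0003 -0.0016  1.    ]
[ 1.26  0.27 -1.15  1.93  0.36  0.87 -1.87] margin 0.26 speed 0.6
[ 0.84  0.68 -0.95  1.45  0.38  1.72 -1.96] margin 0.2 speed 1.5
[ 0.12  0.74 -1.08  1.41  0.33  1.7  -2.34] margin 0.22 speed 0.7
[ 0.11  0.83 -1.04  1.51  0.4   1.55 -2.35] margin 0.37 speed 0.48
final tcp [0.496  0.2654 0.1832]
lift in tool [ 0.0221 -0.     -0.0872]
carry in tool (after turn) [-0.1039 -0.4456  0.0862]
```

Request:
apply_moves(moves=[[0,0,0,0.004,0,-0.016,-1],[0,0,0,0.006,0,-0.024,-1],[0,0,0,0.006,0,-0.024,-1],[0,0,0,0.006,0,-0.024,-1],[0,-0.4,0,0,0,0,-1],[0,-0.8,0,0,0,0,-1],[0,-0.8,0,0,0,0,-1],[0,-0.8,0,0,0,0,-1]])

```text
clock: 21.18
tcp_pos: [0.5142, -0.1957, 0.2766]
orientation: [-3.112, 0.387, 0.075]
contact_force: [0.6, 0.2, -1.9]
grip_width: 0.0201
gripper_force: 68.6
```

Request:
apply_moves(moves=[[0,-0.8,0,0,0,0,-1],[0,-0.8,0,0,0,0,-1],[0,-0.8,0,0,0,0,-1],[0,-0.8,0,0,0,0,-1],[0,-0.69,0,0,0,0,-1],[0,0,0,0,0,0,-1],[0,0,0,0,0,0,-1],[0,0,0,0,0,0,-1]])

```text
clock: 21.85
tcp_pos: [0.5143, -0.1948, 0.2763]
orientation: [-2.987, 0.369, 0.684]
contact_force: [0.7, 0.4, -0.7]
grip_width: 0.0204
gripper_force: 68.7
```

```bash
cat > fin.py <<'E'
from ik import *
import sys
o=telemetry.get_obs();M=R.from_rotvec(o["orientation"]).as_matrix()
print(o["clock"],o["tcp_pos"],o["joints"],o["grip_width"],o["contact_force"])
a_t=np.array([-.4359,.002,-.9]);a=M@a_t;print("probe axis by tool",a)   # at grasp
G=o["tcp_pos"]-.0187*M[:,2];print("tip",G-.12*a)
SP=np.array([.504,.267,.05]);z=float(sys.argv[1])
print("tool delta",M.T@(SP+[0,0,z]-(G-.12*a)))
v=np.cross(a,[0,0,1]);print("turn units",M.T@v/np.radians(6))
S=cam("scene");grab_frame("scene")
for d in silhouettes("probe","scene")[:1]:
    print(d["p"],ends(d["mask"])[1:],"pred tip/tail",proj(S,[G-.12*a,G+.04*a]))
E
python3 fin.py .09
```

```text
21.85 [ 0.5143 -0.1948  0.2763] [ 0.8414  0.6719 -0.9529  1.4496  0.3818  1.7209 -1.9601] 0.020355925298843603 [ 0.7466  0.3556 -0.7394]
probe axis by tool [-0.0014 -0.0018  1.    ]
tip [ 0.5224 -0.1965  0.1731]
tool delta [-0.1033 -0.4451  0.0867]
turn units [-0.0178 -0.0089  0.0086]
0.82 (array([266.8671, 211.9925]), array([266.7427, 264.0018])) pred tip/tail [[268.8902 263.7282]
 [264.6724 196.4782]]
```

Request:
apply_moves(moves=[[0,0,0,-0.0058,-0.0185,0.0005,-1],[0,0,0,-0.0116,-0.0371,0.001,-1],[0,0,0,-0.0116,-0.0371,0.001,-1],[0,0,0,-0.0116,-0.0371,0.001,-1],[0,0,0,-0.0116,-0.0371,0.001,-1],[0,0,0,-0.0116,-0.0371,0.001,-1],[0,0,0,-0.0116,-0.0371,0.001,-1],[0,0,0,-0.0116,-0.0371,0.001,-1]])

```text
clock: 22.62
tcp_pos: [0.5023, 0.0959, 0.3086]
orientation: [-2.988, 0.372, 0.682]
contact_force: [2.4, 0.7, -1.5]
grip_width: 0.0204
gripper_force: 68.7
```

Request:
apply_moves(moves=[[0,0,0,-0.0116,-0.0371,0.001,-1],[0,0,0,-0.0116,-0.0371,0.001,-1],[0,0,0,-0.0116,-0.0371,0.001,-1],[0,0,0,-0.0116,-0.0371,0.001,-1],[0,0,0,-0.0058,-0.0185,0.0005,-1],[0,0,0,0,0,0,-1],[0,0,0,0,0,0,-1],[0,0,0,0,0,0,-1]])

```text
clock: 23.28
tcp_pos: [0.4966, 0.2671, 0.3265]
orientation: [-2.988, 0.373, 0.684]
contact_force: [0.4, -0.2, -1.5]
grip_width: 0.0207
gripper_force: 68.8
```

```bash
python3 fin.py .09;
```

```text
23.2833 [0.4966 0.2671 0.3265] [ 0.2082  0.6381 -1.0474  1.4274  0.1549  1.6047 -2.6392] 0.02065937636415705 [ 0.4382 -0.184  -1.5404]
probe axis by tool [-0.0013 -0.0004  1.    ]
tip [0.5047 0.2652 0.2233]
tool delta [ 0.0352 -0.0017  0.0755]
turn units [-0.0059 -0.011   0.0028]
0.68 (array([384.0128, 109.7003]), array([377.7899, 150.9683])) pred tip/tail [[379.1835 152.8392]
 [385.4932  92.8639]]
```

Request:
apply_moves(moves=[[0,0,0,0.006,0,0.012,-1],[0,0,0,0.011,-0.001,0.022,-1],[0,0,0,0.012,-0.001,0.025,-1],[0,0,0,0.012,0,0.025,-1],[0,0,0,0.007,0,0.014,-1],[0,0,0,0,0,0,-1],[0,0,0,0,0,0,-1],[0,0,0,0,0,0,-1]])

```text
clock: 24.05
tcp_pos: [0.4977, 0.2707, 0.2186]
orientation: [-2.985, 0.37, 0.684]
contact_force: [-0.2, 0.1, -1.6]
grip_width: 0.0204
gripper_force: 68.8
```

```bash
python3 fin.py .03; python3 - <<'E'
from h import *
o=telemetry.get_obs()
a=grab_frame("scene");grab_frame("top");t=cv2.imread
b=grab_frame("top");w=grab_frame("wrist")
c=[cv2.resize(a[80:240,300:460],(400,400)),cv2.resize(w[0:300,170:470],(400,400))]
cv2.imwrite("pics/f1.png",np.hstack(c))
print(proj(cam("scene"),[.504,.267,.05]),proj(cam("wrist",o),[.504,.267,.05]))
d=silhouettes("probe","wrist");print([(k["p"],ends(k["mask"])) for k in d])
E
```

```text
24.05 [0.4977 0.2707 0.2186] [ 0.1902  0.7329 -1.0054  1.5413  0.2257  1.4272 -2.6361] 0.020404093511095952 [-0.1963  0.1305 -1.6425]
probe axis by tool [-0.001  -0.0033  1.    ]
tip [0.5057 0.269  0.1154]
tool delta [0.0144 0.0024 0.0324]
turn units [-0.0297 -0.0015  0.0144]
0.55 (array([380.1421, 152.5739]), array([375.1547, 186.0231])) pred tip/tail [[376.4636 187.7402]
 [382.1248 134.0055]]
[[373.4318 207.6135]] [[315.7995 123.5767]]
[(0.59, (array([313.5211, 306.9089]), array([313.3344, 165.9969]), array([313.6708, 420.0018])))]
```

View pics/f1.png

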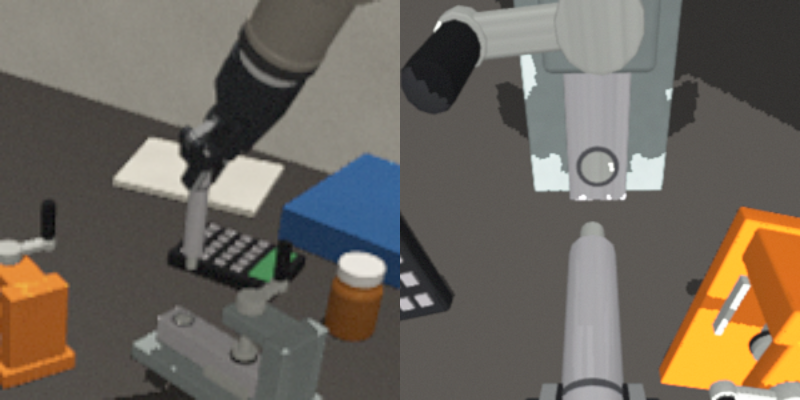

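Last look: the crank is wound, the block is in place, and the probe hangs above the spot. In the scene view the spot is at (373,207), matching its predicted (373.4,207.6), and the tip is at (375,186). I do the final descent.

Request:
apply_moves(moves=[[0,0,0,0.005,0.001,0.012,-1],[0,0,0,0.005,0.001,0.012,-1],[0,0,0,0.004,0,0.008,-1],[0,0,0,0,0,0,-1],[0,0,0,0,0,0,-1],[0,0,0,0,0,0,-1],[0,0,0,0,0,0,-1],[0,0,0,0,0,0,-1]])

```text
clock: 25.07
tcp_pos: [0.4956, 0.2689, 0.1829]
orientation: [-2.986, 0.37, 0.685]
contact_force: [-0.4, -0.5, -1.6]
grip_width: 0.0204
gripper_force: 68.8
```

```bash
python3 fin.py .03; python3 - <<'E'
from h import *
for n in("scene",):
    for k in range(2):
        f=grab_frame(n);d=silhouettes("probe",n)
        if not d: continue
        m=d[0]["mask"];ys=np.nonzero(m.any(1))[0];y=ys[(ys>ys.min()+10)&(ys<ys.max()-8)];c=[np.nonzero(m[i])[0].mean() for i in y];wd=[m[i].sum() for i in y]
        C=cam(n);P=proj(C,[[.504,.267,.09],[.504,.267,.16]])
        print(n,y.min(),y.max(),np.polyfit(y,c,1)[0],"plumb slope",(P[1,0]-P[0,0])/(P[1,1]-P[0,1]),wd)
E
```

```text
25.0667 [0.4956 0.2689 0.1829] [ 0.1851  0.7653 -0.988   1.5772  0.2512  1.3702 -2.6359] 0.02038251277058737 [-0.4116 -0.5007 -1.5723]
probe axis by tool [-0.0006 -0.0024  1.    ]
tip [0.5036 0.2672 0.0797]
tool delta [ 0.0003  0.     -0.0005]
turn units [-0.0213  0.0005  0.0103]
0.77 (array([377.9835, 163.6992]), array([372.8705, 197.9807])) pred tip/tail [[374.2647 198.7146]
 [379.7036 146.7777]]
scene 331 372 0.2266428976582128 plumb slope -0.10683551954680717 [np.int64(41), np.int64(42), np.int64(43), np.int64(44), np.int64(45), np.int64(45), np.int64(46), np.int64(47), np.int64(47), np.int64(47), np.int64(48), np.int64(48), np.int64(48), np.int64(49), np.int64(49), np.int64(48), np.int64(49), np.int64(49), np.int64(49), np.int64(49), np.int64(48), np.int64(49), np.int64(48), np.int64(48), np.int64(49), np.int64(48), np.int64(48), np.int64(48), np.int64(48), np.int64(47), np.int64(47), np.int64(47), np.int64(46), np.int64(45), np.int64(45), np.int64(44), np.int64(43), np.int64(43), np.int64(41), np.int64(40), np.int64(39), np.int64(38)]
scene 180 187 -0.1607142857142594 plumb slope -0.10683551954680717 [np.int64(6), np.int64(6), np.int64(7), np.int64(7), np.int64(7), np.int64(6), np.int64(6), np.int64(6)]
```

```bash
python3 -c "
from bench import order;print(order.hand_in())"
```

```text
the job is handed in; nothing more can be done
None
```

Handed in at about 25 s: I cranked the clamp to about 12.47 rad, just short of its stop and about 20 N by the spec. The probe is held plumb to within about 2 degrees, tip about 30 mm above the test spot.

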